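Hold back the belt tensioner of a bench potter's wheel

ROBOT

A 6-joint arm with a two-finger parallel gripper is mounted at the origin on the work surface. World frame = base frame: x ahead of the robot, y to its left, z up, the work surface at z = 0. Lengths are in m, angles in rad, forces in N, time in s.
With the tool pointing down it reaches from about 0.35 to 0.8 m from the base axis. Payload 7.3 kg.
Tool frame: the origin (TCP) lies at the very end of the fingers, on their centre line; the grasp point (between the pads) lies 19 mm behind it (tcp_to_grasp is the distance from the TCP to the grasp point, in m); z points along the fingers, y is the line along which they close (so a half turn about z gives the same grasp; the last joint's range is limited). The gripper opens to 85 mm and grips with 20 to 120 N. Pads are 22 mm wide; open, the fingers measure 114 mm over their backs; the gripper's body (76 mm by 85 mm) begins 54 mm behind the grasp point. The pads swing forward as they close: fully open they stand 13 mm farther back than shut.
Start: joints at [1.06, 0.342, 1.524, -0, 1.275, -0.146], TCP at [0.187, 0.49, 0.231] pointing down, gripper open.
Joint ranges: [-2.53, 2.53], [-0.77, 2.02], [0.04, 2.7], [-1, 4.14], [0.28, 2.66], [-3.11, 3.11]. Speed limits (rad/s): [2.57, 2.57, 3.14, 3.14, 3.14, 3.14].

INTERFACE

Orientations are given as a unit quaternion [x, y, z, w].
In Python, from cell import get_state, get_image, camera_info, sign_off, tcp_to_grasp gives the robot as it stands.
- The arm moves only by the shell command python3 -m jog 'ROWS' [FORCE]. ROWS is a JSON object of lists of equal length, an entry for each row: "hand": the opening, from -1 (shut) to 1 (fully open); "dp": the shift along the tool's x, y, z each as a share of 0.04 m, from -1 to 1, a list of three; "rotation": the turn, a rotation vector about the tool's x, y, z each as a share of 4 degrees, from -1 to 1, a list of three. In form: {"hand": [hand, ...], "dp": [[x, y, z], ...], "rotation": [[ax, ay, az], ...]}. A call has 1 to 8 rows; each row shifts and turns the commanded pose from where the row before left it, along the tool's axes as they then stand; what a row does not reach is not made up. A row lasts 1/10 s, in which the tool goes at most 50 mm and 8.59 degrees, less where a joint would pass 70% of its speed; a pose out of reach is approached as far as the arm can. A call with a number of a shift or a turn outside -1 to 1 is refused whole. A call with a gripper value outside its range is refused whole. The fingers move at their own pace and stop on an object; FORCE is the grip in N (left out, the last holds). Time passes only in rows, so rows that do not move let the fingers close. It gives the time, the measured TCP pose, the force, the opening and the grip force at its end, in the units of the state.
- get_state(): the state, without advancing time (a new reading comes with each control period).
- get_image(name): name is "scene" or "top"; returns the picture (480x640x3 uint8, red, green, blue); there is no depth.
- camera_info(name): a dict with "vfov" (degrees; the focal length in pixels is half the picture's height over the tangent of half this angle, whatever the lens; pixels are square), "cx", "cy" (the principal point, pixels), "k1" (the pictures are not rectified: a ray, as slopes to the right and down, at radius r is drawn at 1 + k1 r^2 times it, then the intrinsics apply), "extrinsics" (4x4, takes a point from camera to world coordinates). Camera axes: x right, y up, looking along -z (the intrinsics and any distortion apply to the point x, -y, -z); pixel columns grow to the right and rows downward; lengths in m; the calibration is good to about 2 mm. A picture is of the moment at which its call begins. camera_info takes no time and is no camera call.
- sign_off(): hands the job in; it is judged then, once.
The state is a dict: "clock": time; "joint_pos": joint angles; "dq": joint speeds; "joint_efforts": joint torques, N m; "eef_pos": TCP position; "tcp_rot": TCP orientation; "ft_force": force on the tool from outside, world axes, zero at the start; "ft_torque": the same for the moment, N m; "gripper_width": finger opening in m; "grasp_force": force on a finger pad.
Only numpy, scipy, OpenCV 4.12 (cv2) and the standard library are available. Lean on these libraries where they do the work, as an engineer would, in place of code of your own. Each camera call takes 0.05 s, during which the arm holds its last target. There are 200 camera calls.

TASK

This bench potter's wheel is stripped to its drive deck to have a new belt fitted. One of the three small things left on the deck stands where the sprung tensioner arm has to swing: lift that one off and stand it upright in the wooden tray, and leave the other two where they are. Then push the arm by its upright handle all the way back, past the last click of its ratchet, to its stop, and finish while still holding it there, off the pawl, so that the belt can be slipped on.

Things in the scene. Friction and masses are not known exactly. Their poses are not given: they have to be found in the camera images.
- wheel: Bench wheel without its head, belt and guard: grey housing 260 (x) by 380 (y) mm, fixed to the bench, flat steel deck 90 mm above the bench. Origin: centre of its underside; z up. The tensioner arm pivots at x +40, y -70 mm on the deck and swings beside the pulleys; pawl at x +88 to +128, y -70, 27 mm high above the deck.
- deck (a point): Centre of the deck's surface, axes as the wheel's. Large pulley 130 mm across at x -45, y -95, top 42 mm above the deck, its bare spindle 84 mm; motor pulley 38 mm across at x -50, y +130, 42 mm high. The three small loose things stand near x +48, y +2 (in the arm's swing), x +92, y +150 and x +92, y -150 (both clear of it); which thing is where changes.
- pivot (a point): Point on the upright pivot axis of the tensioner arm, at deck level (90 mm above the bench). Hub and coil spring there are 30 mm across and 43 mm high, over a toothed ratchet disc 100 mm across whose top is 14 mm above the deck. The arm is a steel bar 16 mm wide, its top 14 mm above the deck.
- tensioner (a joint): Angle of the arm, rad: 0 at rest, growing as it is pushed back (clockwise from above, handle towards the wheel's +x edge) to its stop at 0.58. Its spring pulls it to 0: 2.8 N at the handle at rest, 6.6 N at the stop, about 1.5 N more on a tooth. The ratchet clicks, and would catch it, at about 0.18, 0.33 and last 0.48; above 0.525 is off the pawl. Starts at 0 or caught near 0.17.
- pawl (a joint): Travel in m of the sprung pawl slider away from the ratchet: about 0 behind the last tooth, 0.001 to 0.002 in the other notches, up to 0.0045 on a tooth's tip. It works by itself.
- idler_block: The arm's outer end: an aluminium block with a black idler roller (35 mm across, its bolt's top 44 mm above the deck) 104 mm from the pivot, and the black handle 152 mm from it. It turns with the arm. Origin: on the pivot axis at deck level; x runs out along the arm, z up.
- handle (a point): Centre of the handle, an upright round post 18 mm thick, free from 15 to 62 mm above the deck; this point is 40 mm above the deck, 152 mm from the pivot axis. Can be pinched from above or pushed from the side. From rest to stop it travels 88 mm on its arc about the pivot, the last 15 mm past the last click.
- grease_pot: White plastic pot with a grey screw cap, 40 mm across, 70 mm high, about 0.11 kg. It is gripped from above across its top end, at about 60 mm above its underside. Origin: centre of its underside, z up.
- clay_stamp: Turned wooden clay stamp: foot 36 mm across, waist 22 mm, round knob 31 mm across from 48 to 66 mm up, 70 mm high in all, about 0.07 kg. It is gripped from above across its top end, at about 60 mm above its underside. Origin: centre of its underside, z up.
- deep_socket: Plain steel deep socket, a cylinder 33 mm across, 70 mm high, about 0.21 kg. It is gripped from above across its top end, at about 60 mm above its underside. Origin: centre of its underside, z up.
- tray: Empty wooden tray, fixed to the bench to the left of the wheel: 190 (x) by 140 (y) mm outside, walls 8 mm thick and 30 mm high, floor 8 mm thick. Origin: centre of its underside, on the bench; z up.
There are look-alikes about, which are no part of the job. What is shaped like the deep_socket but blue or purple is not meant.

How it is judged:
By the outcome, as a careful person would: the job done as asked, in the order asked, and still so for the second after the job is handed in, while the arm keeps its last pose, push and grip.
It also fails if it takes over 45 s, if anything falls off the work surface, if the arm or the gripper's body presses on something with over 40 N, if the wrist force passes 120 N, or if a joint passes its speed limit or range.

## Working session

There is one attempt and no reset: what is moved stays moved. The work goes in short steps, Python scripts to look and compute and a shell command to move; the robot and the scene stay as the last step left them, time stands still between calls to the robot, and variables do not carry over. Pictures are saved under pics/ and viewed, at most 10 in all, crops included, and the job is handed in when it is done.

```bash
mkdir -p pics; ls; python3 - <<'E'
from cell import *
import cv2
for n in("scene","top"):
    cv2.imwrite(f"pics/{n}0.png",get_image(n)[:,:,::-1]); c=camera_info(n); print(n,c)
s=get_state(); print(s, tcp_to_grasp)
E
```

```text
pics
scene {'vfov': 50.4841633919627, 'cx': 312.5443250168481, 'cy': 239.981009536701, 'k1': -0.10957307125542072, 'extrinsics': array([[ 0.64105467, -0.62931908,  0.43932494,  0.98760804],
       [ 0.76748469,  0.52263679, -0.37123852, -0.2756466 ],
       [ 0.00402011,  0.57515935,  0.81803152,  0.88173229],
       [ 0.        ,  0.        ,  0.        ,  1.        ]])}
top {'vfov': 53.11393333041522, 'cx': 321.2583787929781, 'cy': 235.66309382697213, 'k1': -0.09260892172322667, 'extrinsics': array([[-0.02705303,  0.99290587, -0.1157846 ,  0.46025646],
       [-0.99935382, -0.02960557, -0.02038261,  0.06574693],
       [-0.02366589,  0.11515837,  0.99306519,  0.96475604],
       [ 0.        ,  0.        ,  0.        ,  1.        ]])}
{'clock': 0.1, 'joint_pos': array([ 1.05999491e+00,  3.42674183e-01,  1.52491351e+00,  9.34263546e-06,
        1.27538789e+00, -1.45992102e-01]), 'dq': array([ 0.0004832 , -0.00096503, -0.00213543, -0.00145272, -0.00012414,
        0.00158671]), 'joint_efforts': array([ 1.23717338e-03, -4.34446371e+01, -2.46489626e+01, -1.83723077e-04,
        4.74796616e-03, -4.64659615e-05]), 'eef_pos': array([0.18710502, 0.49015326, 0.23068727]), 'tcp_rot': array([ 1.81396157e-01,  9.83409862e-01, -6.53072860e-04, -2.27244740e-04]), 'ft_force': array([ 0.31301953, -0.44803862,  0.50114888]), 'ft_torque': array([0.00901671, 0.00520309, 0.01015088]), 'grasp_force': 0.0, 'gripper_width': 0.0857322582007872} 0.0187
```

View pics/scene0.png

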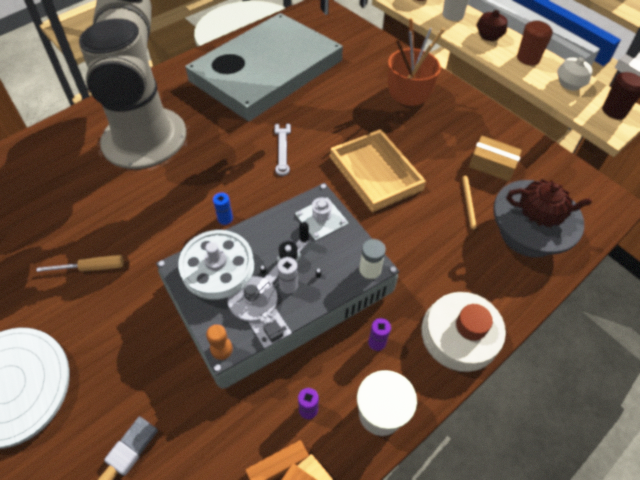

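View pics/top0.png

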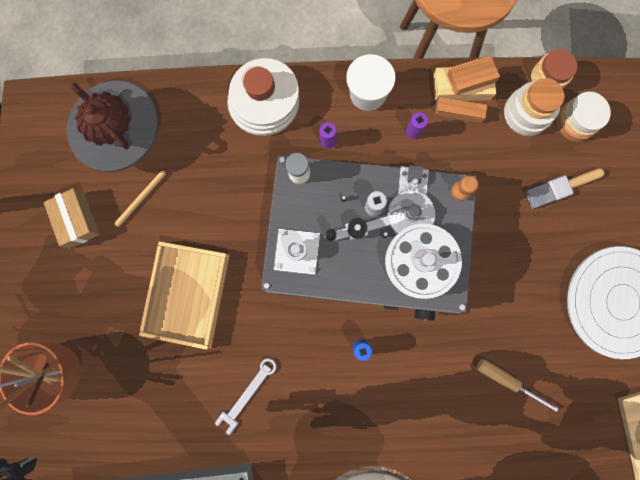

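Candidates for the deep socket: the steel cylinder in the arm's swing at top (376,201) / scene (288,270). Its look-alikes are blue at top (363,351) / scene (223,208), and purple at top (417,124), (328,134) / scene (308,403), (379,334). The other loose things are the grease pot at top (297,167) and the clay stamp at top (465,187). By the description, the thing in the swing is the steel socket. Next I check it in close crops.

```bash
cat > h.py <<'E'
import numpy as np, cv2
from cell import *
def cam(n):
    c=camera_info(n); f=240/np.tan(np.radians(c["vfov"]/2))
    return c,f,np.array(c["extrinsics"])
def ray(n,u,v):
    c,f,E=cam(n); K=np.array([[f,0,c["cx"]],[0,f,c["cy"]],[0,0,1.]])
    x,y=cv2.undistortPoints(np.array([[[u,v]]],float),K,np.array([c["k1"],0,0,0,0.])).ravel()
    return E[:3,3],E[:3,:3]@np.array([x,-y,-1.])
def at_z(n,u,v,z):
    o,d=ray(n,u,v); return o+d*(z-o[2])/d[2]
def tri(ps,pt):
    (o,d),(p,e)=ray("scene",*ps),ray("top",*pt)
    a,b=np.linalg.lstsq(np.c_[d,-e],p-o,rcond=None)[0]
    P,Q=o+a*d,p+b*e; return (P+Q)/2,np.linalg.norm(P-Q)
def proj(n,P):
    c,f,E=cam(n); q=np.linalg.inv(E)@np.r_[P,1]; x,y=q[0]/-q[2],-q[1]/-q[2]
    s=1+c["k1"]*(x*x+y*y); return np.array([c["cx"]+f*x*s,c["cy"]+f*y*s])
E
python3 - <<'E'
import cv2
t=cv2.imread("pics/top0.png")[145:325,258:488]; s=cv2.imread("pics/scene0.png")[180:380,150:410]
cv2.imwrite("pics/tc.png",cv2.resize(t,None,fx=3,fy=3,interpolation=2))
cv2.imwrite("pics/sc.png",cv2.resize(s,None,fx=3,fy=3,interpolation=2)[:600])
E
```

```text
(no output)
```

View pics/tc.png

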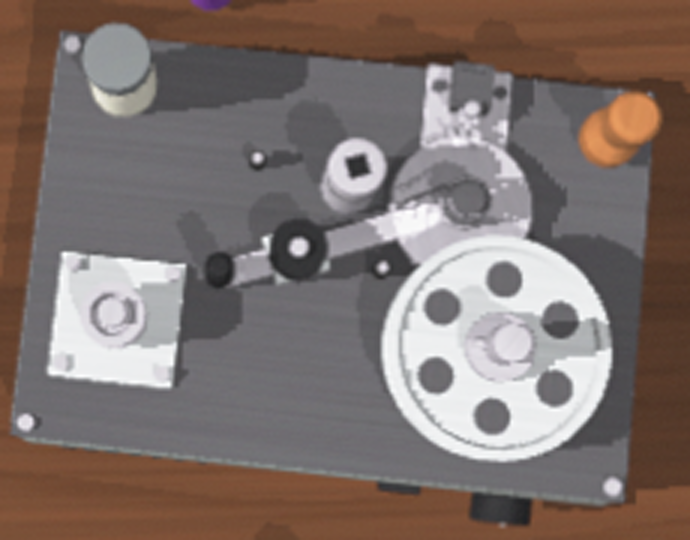

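View pics/sc.png

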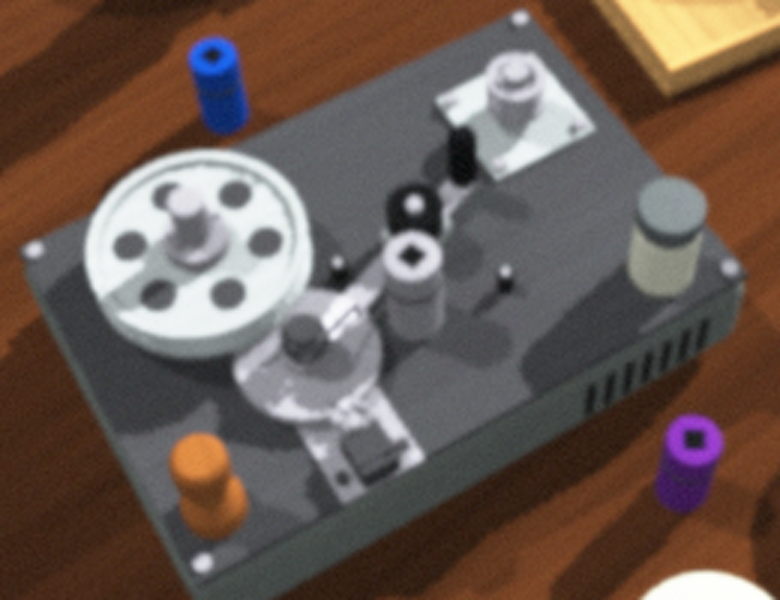

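The crops show a plain steel cylinder with a square hole in its top, at top (376.7,201) / scene (287.3,265.3). It is neither blue nor purple, and it stands right against the arm's swing. The handle top is at (331,233.7) / (304,224.3).

```bash
python3 - <<'E'
from h import *
np.set_printoptions(precision=4,suppress=True)
pts=dict(socket=((287.3,265.3),(376.7,201)),handle=((304,223.5),(331,233.2)),idler=((288,248),(357.7,227)),hub=((251.5,290.5),(415.5,211)),
 sA=((393.3,269.3),(282,159.7)),sB=((323.3,186),(266.7,285.7)),sC=((161.7,263.3),(462.3,307.3)),
 pot=((373.7,249.5),(297,161)),stamp=((217,332),(469.5,184.5)),mot=((322,205),(295,249)),spin=((212,247),(429.5,259)),
 t1=((331,155),(141,336)),t2=((378,131),(208,348)),t3=((424,183),(228,252)),t4=((375,208),(161,242)))
R={}
for k,(s,t) in pts.items():
    R[k],e=tri(s,t); print(k,R[k],"gap",round(e*1e3,1))
m=(R['sA']+R['sC'])/2; print("deck centre",m, "tray", (R['t1']+R['t2']+R['t3']+R['t4'])/4)
ly=R['sB']-R['sC']; yaw=np.arctan2(-ly[0],ly[1]); lx=R['sA']-R['sB']; print("yaw",yaw,np.arctan2(lx[1],lx[0]))
c,s=np.cos(yaw),np.sin(yaw); Rm=np.array([[c,-s],[s,c]])
for k in R: print(k,"wheel xy",Rm.T@(R[k]-m)[:2])
p=m[:2]+Rm@[.04,-.07]; print("pivot",p)
h=R['handle'][:2]-p; print("handle r,ang in wheel",np.hypot(*h),np.arctan2(*(Rm.T@h)[::-1])*57.3)
h=R['idler'][:2]-p; print("idler r,ang",np.hypot(*h),np.arctan2(*(Rm.T@h)[::-1])*57.3)
st=get_state(); from scipy.spatial.transform import Rotation as Q
print(Q.from_quat(st["tcp_rot"]).as_matrix())
E
```

```text
socket [ 0.6113 -0.0134  0.1576] gap 1.0
handle [0.5588 0.066  0.1533] gap 0.7
idler [0.5708 0.0191 0.1329] gap 0.7
hub [ 0.5972 -0.0825  0.1304] gap 3.7
sA [0.7079 0.1539 0.0919] gap 1.2
sB [0.4738 0.1857 0.0926] gap 1.2
sC [ 0.4247 -0.1667  0.0917] gap 1.6
pot [0.6837 0.1196 0.1621] gap 2.1
stamp [ 0.6363 -0.174   0.156 ] gap 2.9
mot [0.5352 0.1292 0.1337] gap 0.3
spin [ 0.5089 -0.0948  0.173 ] gap 1.7
t1 [ 0.3563  0.3929 -0.0041] gap 130.4
t2 [0.4029 0.3321 0.1057] gap 111.5
t3 [0.5751 0.2936 0.1072] gap 111.3
t4 [ 0.5446  0.3577 -0.0068] gap 122.8
deck centre [ 0.5663 -0.0064  0.0918] tray [0.4697 0.3441 0.0505]
yaw -0.13836400401571317 -0.13506172630411348
socket wheel xy [ 0.0455 -0.0007]
handle wheel xy [-0.0174  0.0707]
idler wheel xy [0.0009 0.0259]
hub wheel xy [ 0.0411 -0.071 ]
sA wheel xy [0.1181 0.1783]
sB wheel xy [-0.1181  0.1775]
sC wheel xy [-0.1181 -0.1783]
pot wheel xy [0.0989 0.141 ]
stamp wheel xy [ 0.0925 -0.1563]
mot wheel xy [-0.0495  0.1301]
spin wheel xy [-0.0446 -0.0955]
t1 wheel xy [-0.2631  0.3666]
t2 wheel xy [-0.2085  0.3127]
t3 wheel xy [-0.0327  0.2983]
t4 wheel xy [-0.0717  0.3577]
pivot [ 0.5963 -0.0813]
handle r,ang in wheel 0.15195714350957087 112.21194231841206
idler r,ang 0.10355832162910363 112.18250703999662
[[-0.9342  0.3568 -0.0007]
 [ 0.3568  0.9342 -0.0012]
 [ 0.0002 -0.0014 -1.    ]]
```

The wheel fit is good: the screws land at ±118, ±178 mm, and the handle is 152 mm from the pivot. I paired the tray corners wrongly between views, so I'll redo those, add the two stop pins, and work out the approach in tool axes.

```bash
cat >> h.py <<'E'
from scipy.spatial.transform import Rotation as Q
M=np.array([.5663,-.0064]); YAW=-.137
RW=np.array([[np.cos(YAW),-np.sin(YAW)],[np.sin(YAW),np.cos(YAW)]])
PIV=M+RW@[.04,-.07]
def togo(P,ang=None):
    "shift to TCP goal P in rows' units (0.04 m), tool axes; turn about tool z in 4 deg units to bring tool y to world angle ang (deg)"
    s=get_state(); R=Q.from_quat(s["tcp_rot"]).as_matrix()
    print("t",round(s["clock"],2),"tcp",s["eef_pos"].round(4),"F",s["ft_force"].round(1),"w",round(s["gripper_width"],4),"g",round(s["grasp_force"],1))
    print("dp units",(R.T@(np.array(P)-s["eef_pos"])/.04).round(2))
    a=np.degrees(np.arctan2(R[1,1],R[0,1])); print("tool y ang",a.round(1))
    if ang is not None: d=(ang-a+90)%180-90; print("turn units about tool z",(-d/4).round(2))
E
python3 - <<'E'
from h import *
np.set_printoptions(precision=4,suppress=True)
pts=dict(t1=((331,155),(208,348)),t2=((378,131),(141,336)),t3=((424,183),(161,242)),t4=((375,208),(228,254)),pinS=((318.3,269.5),(344,197.3)),pinR=((262.7,266.8),(385.3,234)))
R={}
for k,(s,t) in pts.items():
    R[k],e=tri(s,t); print(k,R[k],"gap",round(e*1e3,1),"wheel",RW.T@(R[k][:2]-M))
for k in("pinS","pinR"):
    d=RW.T@(R[k][:2]-PIV); print(k,"r",np.hypot(*d),"ang",np.degrees(np.arctan2(d[1],d[0])))
T=sum(R[k] for k in("t1","t2","t3","t4"))/4; print("tray",T, [np.linalg.norm(R[a]-R[b]) for a,b in(("t1","t2"),("t2","t3"),("t3","t4"),("t4","t1"))])
togo([.6113,-.0134,.231])
E
```

```text
t1 [0.3535 0.3169 0.0039] gap 0.9 wheel [-0.255   0.2912]
t2 [0.3805 0.4455 0.0255] gap 1.9 wheel [-0.2458  0.4223]
t3 [0.5669 0.4072 0.0241] gap 0.6 wheel [-0.0559  0.4098]
t4 [0.5415 0.2756 0.0133] gap 6.0 wheel [-0.063  0.276]
pinS [0.6288 0.0407 0.1101] gap 1.1 wheel [0.0555 0.0552]
pinR [ 0.5599 -0.0313  0.1081] gap 0.8 wheel [-0.0029 -0.0256]
pinS r 0.1261826890229 ang 82.95160551529798
pinR r 0.06177651297386403 ang 133.99643979120873
tray [0.4606 0.3613 0.0167] [np.float64(0.13316572140118127), np.float64(0.19028501799609773), np.float64(0.13449857072942076), np.float64(0.1927829821830456)]
t 0.1 tcp [0.1871 0.4902 0.2307] F [ 0.3 -0.4  0.5] w 0.0857 g 0.0
dp units [-14.4   -7.98   0.  ]
tool y ang 69.1
```

The arm sits caught near 0.17, and its stop should be at about 88.5° in the wheel frame. The tray centre is about (0.461, 0.361). Now I go over the socket with the gripper partly open, since fully open it would hit the hub.

```bash
python3 -m jog '{"hand":[0.3,0.3,0.3,0.3,0.3,0.3,0.3,0.3],"dp":[[-0.7,-0.4,0],[-0.7,-0.4,0],[-0.7,-0.4,0],[-0.7,-0.4,0],[-0.7,-0.4,0],[-0.7,-0.4,0],[-0.7,-0.4,0],[-0.7,-0.4,0]],"rotation":[[0,0,0],[0,0,0],[0,0,0],[0,0,0],[0,0,0],[0,0,0],[0,0,0],[0,0,0]]}' 40
python3 -m jog '{"hand":[0.3,0.3,0.3,0.3,0.3,0.3,0.3,0.3],"dp":[[-0.7,-0.4,0],[-0.7,-0.4,0],[-0.7,-0.4,0],[-0.7,-0.4,0],[-0.7,-0.4,0],[-0.7,-0.4,0],[-0.7,-0.4,0],[-0.7,-0.4,0]],"rotation":[[0,0,0],[0,0,0],[0,0,0],[0,0,0],[0,0,0],[0,0,0],[0,0,0],[0,0,0]]}'
python3 -c "
from h import *
togo([.6113,-.0134,.129])"
```

```text
clock: 0.9
eef_pos: [0.3514, 0.2898, 0.2311]
tcp_rot: [0.181, 0.983, -0.0, -0.0]
ft_force: [1.7, 0.7, -0.6]
gripper_width: 0.0555
grasp_force: 0.0
clock: 1.7
eef_pos: [0.515, 0.0903, 0.231]
tcp_rot: [0.181, 0.983, -0.0, -0.0]
ft_force: [0.6, 0.1, -0.6]
gripper_width: 0.0557
grasp_force: 0.0
t 1.7 tcp [0.515  0.0903 0.231 ] F [ 0.6  0.1 -0.6] w 0.0557 g 0.0
dp units [-3.18 -1.56  2.55]
tool y ang 69.1
```

```bash
python3 -m jog '{"hand":[0.3,0.3,0.3,0.3,0.3,0.3,0.3],"dp":[[-0.7,-0.4,0],[-0.7,-0.4,0],[-0.7,-0.4,0],[-0.7,-0.36,0],[-0.38,0,0],[0,0,0],[0,0,0]],"rotation":[[0,0,0],[0,0,0],[0,0,0],[0,0,0],[0,0,0],[0,0,0],[0,0,0]]}'
python3 - <<'E'
from h import *
togo([.6113,-.0134,.129])
t=get_image("top")[:,:,::-1][130:310,260:500]; s=get_image("scene")[:,:,::-1][130:350,200:440]
t,s=[cv2.resize(i,(384,h)) for i,h in((t,288),(s,352))]
cv2.imwrite("pics/a.png",cv2.vconcat([t,s])[:600])
E
```

```text
clock: 2.4
eef_pos: [0.6105, -0.0119, 0.2305]
tcp_rot: [0.181, 0.983, 0.0, -0.001]
ft_force: [0.0, 0.7, 0.3]
gripper_width: 0.0555
grasp_force: 0.0
t 2.4 tcp [ 0.6105 -0.0119  0.2305] F [0.  0.7 0.3] w 0.0555 g 0.0
dp units [-0.04 -0.03  2.54]
tool y ang 69.1
```

View pics/a.png

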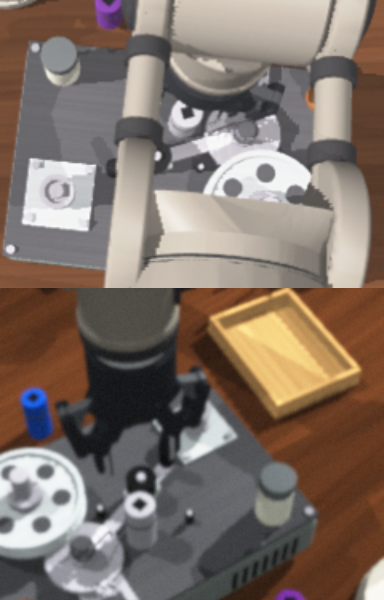

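The fingers stand either side of the socket: in the lower scene view they are at (105,465) and (168,455), with the socket top at (140,505) below them. Now descend and grip.

```bash
python3 -m jog '{"hand":[0.3,0.3,0.3,0.3,0.3,0.3,0.3],"dp":[[-0.04,-0.03,0.4],[0,0,0.5],[0,0,0.5],[0,0,0.4],[0,0,0.4],[0,0,0.34],[0,0,0]],"rotation":[[0,0,0],[0,0,0],[0,0,0],[0,0,0],[0,0,0],[0,0,0],[0,0,0]]}'
python3 -m jog '{"hand":[-0.4,-0.4,-0.4,-0.4,-0.4,-0.4],"dp":[[0,0,0],[0,0,0],[0,0,0],[0,0,0],[0,0,0],[0,0,0]],"rotation":[[0,0,0],[0,0,0],[0,0,0],[0,0,0],[0,0,0],[0,0,0]]}' 40
```

```text
clock: 3.2
eef_pos: [0.6106, -0.0132, 0.128]
tcp_rot: [0.181, 0.983, -0.0, -0.002]
ft_force: [0.1, 0.6, 0.8]
gripper_width: 0.0557
grasp_force: 0.0
clock: 3.8
eef_pos: [0.6127, -0.0139, 0.1308]
tcp_rot: [0.181, 0.983, 0.0, 0.001]
ft_force: [-0.2, 0.1, 6.4]
gripper_width: 0.0315
grasp_force: 40.3
```

```bash
python3 -m jog '{"hand":[-0.4,-0.4,-0.4,-0.4,-0.4,-0.4,-0.4],"dp":[[0,0,-0.2],[0,0,-0.4],[0,0,-0.5],[0,0,-0.6],[0,0,-0.6],[0,0,-0.4],[0,0,0]],"rotation":[[0,0,0],[0,0,0],[0,0,0],[0,0,0],[0,0,0],[0,0,0],[0,0,0]]}'
python3 -c "
from h import *
togo([.461,.361,.236])"
```

```text
clock: 4.5
eef_pos: [0.613, -0.014, 0.2402]
tcp_rot: [0.181, 0.983, 0.0, 0.002]
ft_force: [-0.4, 0.1, -1.5]
gripper_width: 0.032
grasp_force: 39.9
t 4.5 tcp [ 0.613  -0.014   0.2402] F [-0.4  0.1 -1.5] w 0.032 g 39.9
dp units [6.9  7.4  0.08]
tool y ang 69.1
```

Lifted; the force rose by about 2 N, which matches 0.21 kg. Next, carry it over the tray.

```bash
python3 -m jog '{"hand":[-0.4,-0.4,-0.4,-0.4,-0.4,-0.4,-0.4,-0.4],"dp":[[0.25,0.3,0],[0.5,0.5,0],[0.6,0.6,0],[0.6,0.6,0],[0.6,0.6,0],[0.6,0.6,0],[0.6,0.6,0],[0.6,0.6,0]],"rotation":[[0,0,0],[0,0,0],[0,0,0],[0,0,0],[0,0,0],[0,0,0],[0,0,0],[0,0,0]]}'
python3 -m jog '{"hand":[-0.4,-0.4,-0.4,-0.4,-0.4,-0.4,-0.4,-0.4],"dp":[[0.6,0.6,0],[0.5,0.6,0],[0.5,0.6,0],[0.5,0.6,0],[0.4,0.4,0],[0.15,0.2,0],[0,0,0],[0,0,0]],"rotation":[[0,0,0],[0,0,0],[0,0,0],[0,0,0],[0,0,0],[0,0,0],[0,0,0],[0,0,0]]}'
python3 - <<'E'
from h import *
togo([.461,.361,.0525])
s=get_image("scene")[:,:,::-1][60:260,240:460]; t=get_image("top")[:,:,::-1][220:370,120:340]
cv2.imwrite("pics/b.png",cv2.vconcat([cv2.resize(s,(374,340)),cv2.resize(t,(374,255))]))
E
```

```text
clock: 5.3
eef_pos: [0.5101, 0.2143, 0.236]
tcp_rot: [0.181, 0.983, -0.001, -0.002]
ft_force: [0.3, 0.4, -1.5]
gripper_width: 0.0316
grasp_force: 39.9
clock: 6.1
eef_pos: [0.456, 0.3619, 0.237]
tcp_rot: [0.181, 0.983, -0.001, -0.0]
ft_force: [0.1, 0.0, -1.7]
gripper_width: 0.0321
grasp_force: 40.0
t 6.1 tcp [0.456  0.3619 0.237 ] F [ 0.1  0.  -1.7] w 0.0321 g 40.0
dp units [-0.13  0.03  4.61]
tool y ang 69.1
```

View pics/b.png

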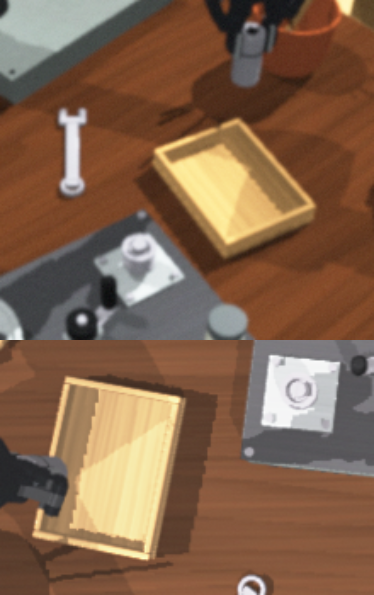

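```bash
python3 -c "
from h import *
print(proj('top',[.461,.361,.03]),proj('scene',[.461,.361,.03]))
e=get_state()['eef_pos']
for n,o in(('scene',(240,60)),('top',(120,220))):
  print(n,[((proj(n,e+[0,0,z])-o)*1.7).round() for z in (-.04,.03)])"
```

```text
[182.29371438 294.53960423] [376.80152394 164.12256274]
scene [array([245.,  78.]), array([252.,  30.])]
top [array([ 51., 132.]), array([ 21., 133.])]
```

The socket hangs upright: its axis matches the projected vertical, and the tray centre projects to the middle of the tray in both views. Lower it.

```bash
python3 -m jog '{"hand":[-0.4,-0.4,-0.4,-0.4,-0.4,-0.4,-0.4,-0.4],"dp":[[-0.13,0,0.4],[0,0,0.7],[0,0,0.8],[0,0,0.8],[0,0,0.8],[0,0,0.6],[0,0,0.4],[0,0,0.1]],"rotation":[[0,0,0],[0,0,0],[0,0,0],[0,0,0],[0,0,0],[0,0,0],[0,0,0],[0,0,0]]}'
python3 -m jog '{"hand":[-0.4,-0.4,-0.4,-0.4],"dp":[[0,0,0],[0,0,0.04],[0,0,0.04],[0,0,0]],"rotation":[[0,0,0],[0,0,0],[0,0,0],[0,0,0]]}'
```

```text
clock: 7.0
eef_pos: [0.4605, 0.3591, 0.0518]
tcp_rot: [0.182, 0.983, -0.001, -0.001]
ft_force: [0.2, 1.7, -2.0]
gripper_width: 0.0318
grasp_force: 39.9
clock: 7.4
eef_pos: [0.4613, 0.3608, 0.0512]
tcp_rot: [0.181, 0.983, 0.0, 0.0]
ft_force: [0.0, 0.0, -1.5]
gripper_width: 0.0319
grasp_force: 39.9
```

```bash
python3 -m jog '{"hand":[-0.4,-0.4,-0.4,-0.4],"dp":[[0,0,0.04],[0,0,0.03],[0,0,0],[0,0,0]],"rotation":[[0,0,0],[0,0,0],[0,0,0],[0,0,0]]}'
```

```text
clock: 7.8
eef_pos: [0.4613, 0.3609, 0.0488]
tcp_rot: [0.181, 0.983, 0.0, 0.001]
ft_force: [-1.8, -1.7, 5.3]
gripper_width: 0.0319
grasp_force: 40.7
```

It has touched the tray floor. Release and retreat upward.

```bash
python3 -m jog '{"hand":[0.1,0.3,0.3,0.3,0.3,0.3,0.3,0.3],"dp":[[0,0,0],[0,0,0],[0,0,0],[0,0,-0.3],[0,0,-0.6],[0,0,-0.8],[0,0,-0.8],[0,0,-0.8]],"rotation":[[0,0,0],[0,0,0],[0,0,0],[0,0,0],[0,0,0],[0,0,0],[0,0,0],[0,0,0]]}'
python3 -c "
from h import *
h=PIV+.152*RW@[np.cos(np.radians(112.2)),np.sin(np.radians(112.2))]; print(h)
togo([*h,.231],22.2-7.85)"
```

```text
clock: 8.6
eef_pos: [0.4609, 0.3606, 0.1819]
tcp_rot: [0.181, 0.983, 0.0, 0.0]
ft_force: [1.1, 0.6, 0.2]
gripper_width: 0.0559
grasp_force: 0.0
[0.55869158 0.06605027]
t 8.6 tcp [0.4609 0.3606 0.1819] F [1.1 0.6 0.2] w 0.0559 g 0.0
dp units [-4.91 -6.01 -1.23]
tool y ang 69.1
turn units about tool z 13.69
```

```bash
python3 -m jog '{"hand":[0.1,0.1,0.1,0.1,0.1,0.1,0.1,0.1],"dp":[[0,0,-0.6],[0,0,-0.6],[0,0,0],[0,0,0],[0,0,0],[0,0,0],[0,0,0],[0,0,0]],"rotation":[[0,0,1],[0,0,1],[0,0,1],[0,0,1],[0,0,1],[0,0,1],[0,0,1],[0,0,1]]}'
python3 -m jog '{"hand":[0.1,0.1,0.1,0.1,0.1,0.1,0.1],"dp":[[0,0,0],[0,0,0],[0,0,0],[0,0,0],[0,0,0],[0,0,0],[0,0,0]],"rotation":[[0,0,1],[0,0,1],[0,0,1],[0,0,1],[0,0,1],[0,0,0.7],[0,0,0]]}'
python3 - <<'E'
from h import *
togo([.5587,.066,.231],14.35)
t=get_image("top")[:,:,::-1][130:370,120:480]; s=get_image("scene")[:,:,::-1][120:300,240:440]
cv2.imwrite("pics/c.png",cv2.hconcat([cv2.resize(s,(400,360)),cv2.resize(t,(400,360),interpolation=2)]))
E
```

```text
clock: 9.4
eef_pos: [0.4609, 0.3607, 0.2286]
tcp_rot: [0.447, 0.895, 0.0, 0.0]
ft_force: [-0.9, 0.1, 0.2]
gripper_width: 0.0468
grasp_force: 0.0
clock: 10.1
eef_pos: [0.461, 0.3607, 0.2285]
tcp_rot: [0.614, 0.789, 0.0, 0.0]
ft_force: [-0.4, -0.4, 0.1]
gripper_width: 0.0469
grasp_force: 0.0
t 10.1 tcp [0.461  0.3607 0.2285] F [-0.4 -0.4  0.1] w 0.0469 g 0.0
dp units [-7.74  0.55 -0.06]
tool y ang 14.3
turn units about tool z -0.02
```

View pics/c.png

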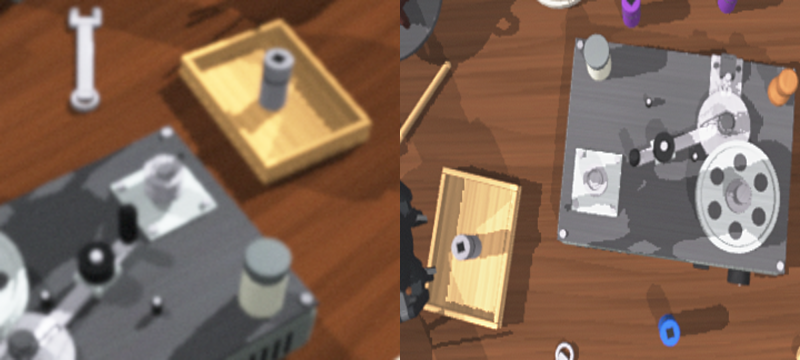

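The socket stands upright in the middle of the tray, at scene crop (275,80) and top crop (465,247). The arm is unmoved. Go above the handle.

```bash
python3 -m jog '{"hand":[0.1,0.1,0.1,0.1,0.1,0.1,0.1],"dp":[[-0.4,0,0],[-0.7,0.05,0],[-0.8,0.1,0],[-0.8,0.1,0],[-0.8,0.1,0],[-0.8,0.1,0],[-0.8,0.1,0]],"rotation":[[0,0,0],[0,0,0],[0,0,0],[0,0,0],[0,0,0],[0,0,0],[0,0,0]]}'
python3 -m jog '{"hand":[0.1,0.1,0.1,0.1,0.1,0.1],"dp":[[-0.8,0,0],[-0.8,0,0],[-0.7,0,0],[-0.34,0,0],[0,0,0],[0,0,0]],"rotation":[[0,0,0],[0,0,0],[0,0,0],[0,0,0],[0,0,0],[0,0,0]]}'
python3 -c "
from h import *
togo([.5587,.066,.116],14.35)"
```

```text
clock: 10.9
eef_pos: [0.5329, 0.1661, 0.2279]
tcp_rot: [0.613, 0.79, -0.0, 0.0]
ft_force: [-0.1, 0.2, -0.3]
gripper_width: 0.0469
grasp_force: 0.0
clock: 11.5
eef_pos: [0.5584, 0.0665, 0.2277]
tcp_rot: [0.614, 0.79, 0.0, -0.0]
ft_force: [-0.7, -0.5, 0.2]
gripper_width: 0.0468
grasp_force: 0.0
t 11.5 tcp [0.5584 0.0665 0.2277] F [-0.7 -0.5  0.2] w 0.0468 g 0.0
dp units [-0.01  0.    2.79]
tool y ang 14.3
turn units about tool z -0.02
```

```bash
python3 -m jog '{"hand":[0.1,0.1,0.1,0.1,0.1,0.1,0.1],"dp":[[0,0,0.4],[0,0,0.6],[0,0,0.6],[0,0,0.5],[0,0,0.4],[0,0,0.29],[0,0,0]],"rotation":[[0,0,0],[0,0,0],[0,0,0],[0,0,0],[0,0,0],[0,0,0],[0,0,0]]}'
python3 -m jog '{"hand":[-0.7,-0.7,-0.7,-0.7,-0.7,-0.7],"dp":[[0,0,0],[0,0,0],[0,0,0],[0,0,0],[0,0,0],[0,0,0]],"rotation":[[0,0,0],[0,0,0],[0,0,0],[0,0,0],[0,0,0],[0,0,0]]}' 30
python3 - <<'E'
from h import *
s=get_state(); d=s["eef_pos"][:2]-PIV; a=np.arctan2(d[1],d[0])
print(s["eef_pos"],np.hypot(*d),np.degrees(a-YAW))
R=Q.from_quat(s["tcp_rot"]).as_matrix()
# waypoints: arc by n steps of 2 deg, shift in tool axes as they stand after following turns
st=np.radians(2.0); r=.152
# chord in a tool frame whose y is tangential: direction of motion relative
print("per 2deg row: dp",R.T@np.r_[r*(np.array([np.cos(a-st),np.sin(a-st)])-[np.cos(a),np.sin(a)]),0]/.04)
E
```

```text
clock: 12.2
eef_pos: [0.5576, 0.0672, 0.1147]
tcp_rot: [0.613, 0.79, -0.001, -0.001]
ft_force: [-0.4, -0.2, 0.6]
gripper_width: 0.0469
grasp_force: 0.0
clock: 12.8
eef_pos: [0.5588, 0.0663, 0.1172]
tcp_rot: [0.614, 0.79, 0.0, 0.0]
ft_force: [-3.0, 2.1, 6.3]
gripper_width: 0.0169
grasp_force: 30.1
[0.55884542 0.06634898 0.11715142] 0.1522514174665902 112.11605196682586
per 2deg row: dp [-0.00237775  0.13261691  0.00013508]
```

The handle is pinched, at radius 152.3 mm and 112.1°. Push it along the arc, turning the tool with it.

```bash
python3 -m jog '{"hand":[-0.7,-0.7,-0.7,-0.7,-0.7,-0.7,-0.7,-0.7],"dp":[[-0.002,0.13,0],[-0.002,0.13,0],[-0.002,0.13,0],[-0.002,0.13,0],[-0.002,0.13,0],[-0.002,0.13,0],[-0.002,0.13,0],[-0.002,0.13,0]],"rotation":[[0,0,0.5],[0,0,0.5],[0,0,0.5],[0,0,0.5],[0,0,0.5],[0,0,0.5],[0,0,0.5],[0,0,0.5]]}'
cat >> h.py <<'E'
def hand():
    s=get_state(); d=s["eef_pos"][:2]-PIV; a=np.arctan2(d[1],d[0]); t=np.array([np.sin(a),-np.cos(a)])
    print("r",np.hypot(*d).round(4),"ang",np.degrees(a-YAW).round(2),"joint~",(.17+np.radians(112.15)-(a-YAW)).round(3),"F tang,rad",(s["ft_force"][:2]@t).round(1),(s["ft_force"][:2]@d/np.hypot(*d)).round(1),"Fz",s["ft_force"][2].round(1))
E
python3 -c "
from h import *
hand()"
```

```text
clock: 13.6
eef_pos: [0.5997, 0.0708, 0.1172]
tcp_rot: [0.718, 0.696, -0.0, -0.0]
ft_force: [-5.3, 0.2, 6.1]
gripper_width: 0.0171
grasp_force: 30.1
r 0.1521 ang 96.59 joint~ 0.442 F tang,rad -5.3 0.0 Fz 6.1
```

```bash
python3 -m jog '{"hand":[-0.7,-0.7,-0.7,-0.7,-0.7,-0.7],"dp":[[-0.001,0.1,0],[-0.001,0.1,0],[-0.001,0.1,0],[-0.001,0.06,0],[0,0,0],[0,0,0]],"rotation":[[0,0,0.4],[0,0,0.4],[0,0,0.4],[0,0,0.2],[0,0,0],[0,0,0]]}'
python3 -c "
from h import *
hand()"
python3 -m jog '{"hand":[-0.7,-0.7,-0.7,-0.7],"dp":[[-0.001,0.06,0],[-0.001,0.06,0],[0,0,0],[0,0,0]],"rotation":[[0,0,0.2],[0,0,0.2],[0,0,0],[0,0,0]]}'
python3 -c "
from h import *
hand()"
```

```text
clock: 14.2
eef_pos: [0.614, 0.0698, 0.1172]
tcp_rot: [0.751, 0.661, 0.0, -0.0]
ft_force: [-5.1, -0.6, 7.1]
gripper_width: 0.0171
grasp_force: 30.2
r 0.152 ang 91.19 joint~ 0.536 F tang,rad -5.0 -1.2 Fz 7.1
clock: 14.6
eef_pos: [0.6186, 0.0691, 0.1172]
tcp_rot: [0.76, 0.65, -0.0, -0.0]
ft_force: [-5.6, 0.2, 7.0]
gripper_width: 0.0172
grasp_force: 30.2
r 0.1519 ang 89.43 joint~ 0.566 F tang,rad -5.6 -0.7 Fz 7.0
```

```bash
python3 -m jog '{"hand":[-0.7,-0.7,-0.7,-0.7],"dp":[[0,0.03,0],[0,0.03,0],[0,0,0],[0,0,0]],"rotation":[[0,0,0.1],[0,0,0.1],[0,0,0],[0,0,0]]}'
python3 -c "
from h import *
hand()"
python3 -m jog '{"hand":[-0.7,-0.7,-0.7],"dp":[[0,0.03,0],[0,0,0],[0,0,0]],"rotation":[[0,0,0.1],[0,0,0],[0,0,0]]}'
python3 -c "
from h import *
hand()"
```

```text
clock: 15.0
eef_pos: [0.6198, 0.0689, 0.1171]
tcp_rot: [0.764, 0.645, -0.001, -0.001]
ft_force: [-9.4, 1.0, 8.8]
gripper_width: 0.0177
grasp_force: 30.5
r 0.1519 ang 88.99 joint~ 0.574 F tang,rad -9.4 -0.5 Fz 8.8
clock: 15.3
eef_pos: [0.62, 0.0689, 0.1171]
tcp_rot: [0.766, 0.642, -0.002, -0.002]
ft_force: [-14.0, 1.8, 11.5]
gripper_width: 0.0171
grasp_force: 30.9
r 0.1519 ang 88.89 joint~ 0.576 F tang,rad -14.1 -0.4 Fz 11.5
```

The stop is reached: the force climbs from 5.6 to 14 N while the handle stays at about 0.576 rad. One last look before handing in.

```bash
python3 -m jog '{"hand":[-0.7,-0.7,-0.7],"dp":[[0,0,0],[0,0,0],[0,0,0]],"rotation":[[0,0,0],[0,0,0],[0,0,0]]}'
python3 - <<'E'
from h import *
hand()
t=get_image("top")[:,:,::-1][130:370,120:490]; s=get_image("scene")[:,:,::-1][120:390,150:440]
cv2.imwrite("pics/d.png",cv2.hconcat([cv2.resize(s,(400,372)),cv2.resize(t,(400,372))]))
E
```

```text
clock: 15.6
eef_pos: [0.62, 0.0689, 0.1171]
tcp_rot: [0.766, 0.642, -0.002, -0.002]
ft_force: [-13.3, 1.6, 11.6]
gripper_width: 0.0174
grasp_force: 30.9
r 0.1519 ang 88.89 joint~ 0.576 F tang,rad -13.3 -0.5 Fz 11.6
```

View pics/d.png

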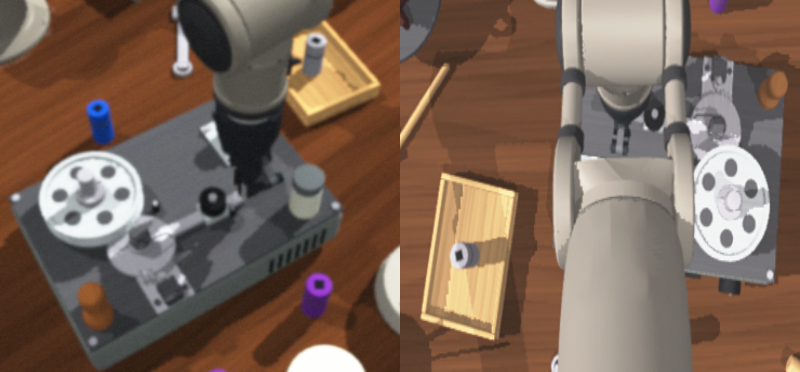

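The gripper holds the handle with the arm swung fully back, idler at scene crop (212,200). The socket is upright in the tray at (315,45), and the pot (307,180) and stamp (97,290) are where they were. Handing in.

```bash
python3 -c "
from cell import *
print(sign_off())"
```

```text
the job is handed in; nothing more can be done
None
```

The job is handed in: the deep socket stands upright in the tray, the pot and stamp are untouched, and the gripper holds the tensioner arm against its stop (about 0.576 rad, off the pawl) at 15.6 s on the clock.

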